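# Clamp a handle blank in the cam clamp and leave the cam in its dwell

## Task

Lay the square wooden handle blank on the rail between the open jaws of the green cam clamp, its round tenon pointing out over the open end, and let go of it. Then turn the red-knobbed crank counter-clockwise, gently and round its own circle, until you feel the stiff resistance fall away as the cam's flat dwell comes under the follower, and leave it there so that the blank stays clamped when you let go. Do not force the crank on past the dwell, which would over-press and bruise the wood, and do not disturb the glue bottle, the masking tape or the sanding block.

Things in the scene. Friction and masses are not known exactly. Their poses are not given: they have to be found in the camera images.
- blank_mid (a point): Centre of the square part of the loose handle blank, a light-brown wooden stick 24 x 24 mm in section, 110 mm long, about 60 g; half-way up, 12 mm above its underside. Its x axis runs along the stick; a round tenon, 16 mm in diameter, stands 22 mm out of its -x end. At the start it lies flat on the bench.
- clamp: Green cam clamp, bolted down. Origin on the vertical crank axis at bench height, z up. Base plate x -90 to 60, y -70 to 144, 12 mm thick. Round housing on the origin, 100 mm across, 50 mm high, hides the cam. On the +y side two jaws, 44 mm long in x (centred on x = 0; backing and end stop to 34), tops 43 mm above the bench; the moving one, nearer the crank, closes towards +y.
- nest (a point): Fixed point, axes as the clamp's, at x -35, y 98, z 32 mm in its frame: where blank_mid ends up in a well clamped blank, x axes alike, tenon towards the clamp's open end (-x). 15 mm either way along x will do. There 68 mm of the square part stands out of the jaws to -x, free on both sides for fingers.
- rail (a point): Fixed point, axes as the clamp's, at x -35, y 92, z 20 mm in its frame: on top of the aluminium rail (24 mm wide, along x from -90 to 34 mm) at the middle of the open jaws. Open jaw faces stand at y 74 (moving) and 110 mm (fixed), a 36 mm gap; an end stop's face is at x +30. Lay the blank here.
- jaw: The moving steel jaw, 44 x 12 x 22 mm; origin at the middle of the lower edge of its back, 12 mm behind the gripping face. A spring carries it (10 N when it meets the blank, about 13 N in the dwell): once it has met the blank it no longer moves and does not show how far the cam has come.
- crank (a joint): Crank angle, rad, growing counter-clockwise from above; stops at -0.5 and 5.3, starts at -0.45 to -0.25. At 0 the knob lies 130 degrees clockwise of the clamp's +x axis. The hidden cam is clocked differently each time: the flat dwell is about 0.4 rad long, its middle anywhere from 2.1 to 4.3 rad. Right after it a steep shoulder over-presses and bruises the blank.
- crank_axis (a point): Point on the crank axis at the height of the knob's middle. Turning forward, the force at the knob is about 1 N (friction), then over some 1.8 rad of rise it grows from about 5 to 10 N, then falls within 0.1 rad to 1 or 2 N: the dwell; on the shoulder it jumps to nearly 20 N. Let go on the rise and the crank runs back and the jaw opens; let go in the dwell and it stays.
- crank_knob (a point): Centre of the red upright crank knob, 18 mm in diameter, 42 mm high, 84 mm above the bench, on a circle of 58 mm radius about the crank axis. It spins freely on its pin. The steel crank arm is below it, top 62 mm above the bench; nothing of the clamp is higher than the knob's top at 105 mm.
- glue_bottle: White glue bottle with red nozzle, 150 mm high, standing; origin at its underside. Leave alone.
- masking_tape: Roll of masking tape, 96 mm across, 25 mm high, lying flat; origin at its underside. Leave alone.
- sanding_block: Cork sanding block 56 x 96 x 31 mm; origin at its underside. Leave alone.
- tenon_tip (a point): Tip of the blank's round tenon, on its axis, 77 mm from blank_mid.
There are look-alikes about, which are no part of the job. Several things look just like the part that bears blank_mid: the one meant starts farthest to the robot's left.

How it is judged:
By the outcome, as a careful person would: the job done as asked, in the order asked, and still so for the second after the job is handed in, with the robot touching nothing.
It also fails if it takes over 72 s, if anything falls off the work surface, if the arm or the gripper's body presses on something with over 40 N, if the wrist force passes 120 N, or if a joint passes its speed limit or range.

## Robot

A 6-joint arm with a two-finger parallel gripper is mounted at the origin on a cart in front of the work surface, level with it; the furniture and walls round the work are solid. World frame = base frame: x ahead of the robot, y to its left, z up, the work surface at z = 0. Lengths are in m, angles in rad, forces in N, time in s.
With the tool pointing down it reaches from about 0.35 to 0.85 m from the base axis. Payload 8.1 kg.
Tool frame: the origin (TCP) lies on the mounting face of the last link; the fingertips stand 186 mm ahead of it and the grasp point (between the pads) lies 167 mm ahead of it; z points along the fingers, y is the line along which they close (so a half turn about z gives the same grasp; the last joint's range is limited). The gripper opens to 93 mm and grips with 3 to 60 N. Pads are 15 mm wide; open, the fingers measure 128 mm over their backs; the gripper's body (75 mm by 188 mm) begins 65 mm behind the grasp point.
Start: joints at [1.12, 0.13, 1.488, -0, 1.523, -0.085], TCP at [0.215, 0.56, 0.405] pointing down, gripper open.
Joint ranges: [-2.96, 2.96], [-0.89, 2.26], [0.02, 2.5], [-1.34, 4.48], [0, 2.73], [-2.66, 2.66]. Speed limits (rad/s): [2.39, 2.39, 2.79, 3.14, 3.14, 3.14].

## Interface

Orientations are given as a rotation vector (axis times angle).
In Python, from plant import * gives the robot as it stands. The module is installed in compiled form; this text tells all that it offers.
- The arm moves only by the tool arm_command, never from a script. Its argument "increments" is a list of rows, each a list of 6 numbers: the shift along the tool's x, y, z in units of 0.2 m (1.0 is 0.2 m), then the turn, a rotation vector about the tool's x, y, z in units of pi rad (1.0 is pi rad). A call has exactly 5 rows; each row is the pose to reach, as a shift and turn from the pose commanded when the call began, along the tool's axes at that moment, turning the shorter way round; what a row does not reach only later rows make up. A row lasts 1/8 s, in which the tool goes at most 62.5 mm and 10.7 degrees, less where a joint would pass 70% of its speed; a pose out of reach is approached as far as the arm can. A call with a number of a shift or a turn outside -1 to 1 is refused whole. A call with a gripper value outside its range is refused whole. "fingers" is the closure, from -1 (fully open) to 1 (shut), set as the call begins (left out, the last holds). The fingers move at their own pace and stop on an object; "force" is the grip in N (left out, the last holds). Time passes only in rows, so rows that repeat a pose let the fingers close, or fill a call up. It gives the time, the measured TCP pose, the force, the opening and the grip force at its end, in the units of the state.
- read_state(): the state, without advancing time (a new reading comes with each control period).
- read_camera(name): name is "scene" or "top" or "wrist"; returns a dict with "image" (420x560x3 uint8, red, green, blue), "fx", "fy", "cx", "cy" (pixels), "k1" (the pictures are not rectified: a ray, as slopes to the right and down, at radius r is drawn at 1 + k1 r^2 times it, then the intrinsics apply), "T" (4x4, takes a point from camera to world coordinates). Camera axes: x right, y down, z forward; pixel columns grow to the right and rows downward; lengths in m; the calibration is good to about 2 mm. A picture is of the moment at which its call begins. There is no depth.
- close_job(): hands the job in; it is judged then, once.
The state is a dict: "t": time; "q": joint angles; "dq": joint speeds; "joint_torque": joint torques, N m; "tool_pos": TCP position; "orientation": TCP orientation; "force": force on the tool from outside, world axes, zero at the start; "wrist_torque": the same for the moment, N m; "opening": finger opening in m; "gripper_force": force on a finger pad.
Only numpy, scipy, OpenCV 4.12 (cv2) and the standard library are available. Lean on these libraries where they do the work, as an engineer would, in place of code of your own. Each camera call takes 0.05 s, during which the arm holds its last target. There are 200 camera calls.

## Working session

There is one attempt and no reset: what is moved stays moved. The work goes in short steps, Python scripts to look and compute and a tool call to move; the robot and the scene stay as the last step left them, time stands still between calls to the robot, and variables do not carry over. Pictures are saved under pics/ and viewed, at most 10 in all, crops included, and the job is handed in when it is done.

Besides the shell and the picture viewer there is one more tool, called after "Emit:" as a command line: name --pt "numbers of a row" for each row, then --argument value for the rest. arm_command: Moves the arm, as the interface text tells. Shifts and turns lie within -1 to 1; 1 stands for 0.2 m of shift or pi rad of turn. Its arguments: {"type":"object","properties":{"increments":{"type":"array","items":{"type":"array","items":{"type":"number","minimum":-1,"maximum":1}}},"fingers":{"type":"number"},"force":{"type":"number"}},"required":["increments"]}

```bash
mkdir -p pics; cat > h.py <<'E'
from plant import *
import numpy as np, cv2
from scipy.spatial.transform import Rotation as R
def snap(name,fn):
    c=read_camera(name); cv2.imwrite(f'pics/{fn}.png',c['image'][:,:,::-1]); np.savez(f'pics/{fn}.npz',**{k:v for k,v in c.items()})
    return c
def load(fn): return dict(np.load(f'pics/{fn}.npz'))
def px2w(c,u,v,z):
    K=np.array([[c['fx'],0,c['cx']],[0,c['fy'],c['cy']],[0,0,1.]])
    p=cv2.undistortPoints(np.array([[[u,v]]],float),K,np.array([c['k1'],0,0,0],float))[0,0]
    T=c['T']; d=T[:3,:3]@np.array([p[0],p[1],1]); o=T[:3,3]
    return o+d*(z-o[2])/d[2]
def w2px(c,P):
    T=np.linalg.inv(c['T']); p=T[:3,:3]@np.array(P)+T[:3,3]; x,y=p[:2]/p[2]; s=1+c['k1']*(x*x+y*y)
    return np.array([c['fx']*x*s+c['cx'],c['fy']*y*s+c['cy']])
def crop(fn,x0,y0,x1,y1,k,out):
    im=cv2.imread(f'pics/{fn}.png')[y0:y1,x0:x1]; cv2.imwrite(f'pics/{out}.png',cv2.resize(im,None,fx=k,fy=k,interpolation=cv2.INTER_CUBIC))
E
python3 - <<'E'
from h import *
a=snap('top','top0');b=snap('scene','scene0')
im=np.hstack([a['image'],b['image']])
for c in(a,b):print(c['T'].round(3),c['fx'],c['cx'],c['cy'],c['k1'])
print(read_state())
E
```

```text
[[-8.000e-03 -9.810e-01  1.940e-01  3.810e-01]
 [-9.990e-01  1.000e-03 -3.600e-02  1.410e-01]
 [ 3.500e-02 -1.940e-01 -9.800e-01  1.041e+00]
 [ 0.000e+00  0.000e+00  0.000e+00  1.000e+00]] 380.24067090385415 286.3251590642333 207.35322850970957 -0.07547843232123935
[[ 0.793 -0.298  0.532  0.092]
 [-0.61  -0.386  0.692 -0.512]
 [-0.001 -0.873 -0.487  0.532]
 [ 0.     0.     0.     1.   ]] 415.45926348510847 282.80980559936495 198.41582103346403 -0.036550883672986416
{'t': 0.1, 'q': array([ 1.11963219e+00,  1.31075324e-01,  1.48914509e+00,  1.30457378e-05,
        1.52298628e+00, -8.53998139e-02]), 'dq': array([-8.74919426e-04, -1.92262456e-04, -2.05506120e-03,  4.05350024e-04,
       -1.01814675e-03, -2.52927631e-06]), 'joint_torque': array([ 1.48172643e-03, -5.61346614e+01, -4.93091297e+01,  7.71030108e-02,
        2.91590887e-02, -1.21771222e-04]), 'tool_pos': array([0.2144884 , 0.56014142, 0.40381214]), 'orientation': array([-5.71264645e-01, -3.08876807e+00,  2.43887276e-03]), 'force': array([0.20390101, 0.72871843, 0.6970348 ]), 'wrist_torque': array([-0.02571461, -0.01622014, -0.02464978]), 'gripper_force': 0.0, 'opening': 0.09277001236729131}
```

View pics/top0.png

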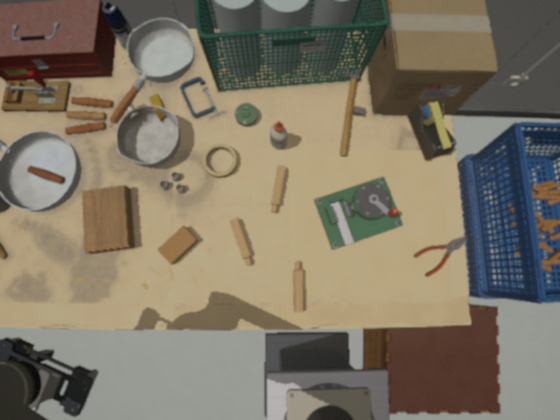

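View pics/scene0.png

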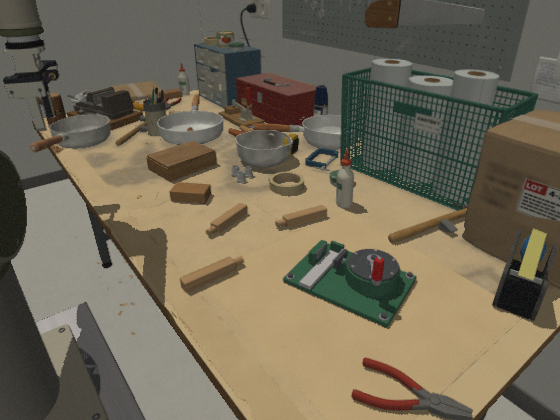

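Three look-alike blanks show in the top picture: A (242,241), B (279,188) and C (298,287). The image's left is the robot's left (+y), so A should be the one meant. I'll confirm with a crop.

```bash
python3 - <<'E'
from h import *
c=load('top0')
for n,u,v in(('A',242,241),('B',279,188),('C',298,287)):print(n,px2w(c,u,v,.024))
crop('top0',220,165,410,315,4,'c1')
E
```

```text
A [0.49052271 0.22319931 0.024     ]
B [0.63661773 0.12362389 0.024     ]
C [0.36850995 0.07469106 0.024     ]
```

View pics/c1.png

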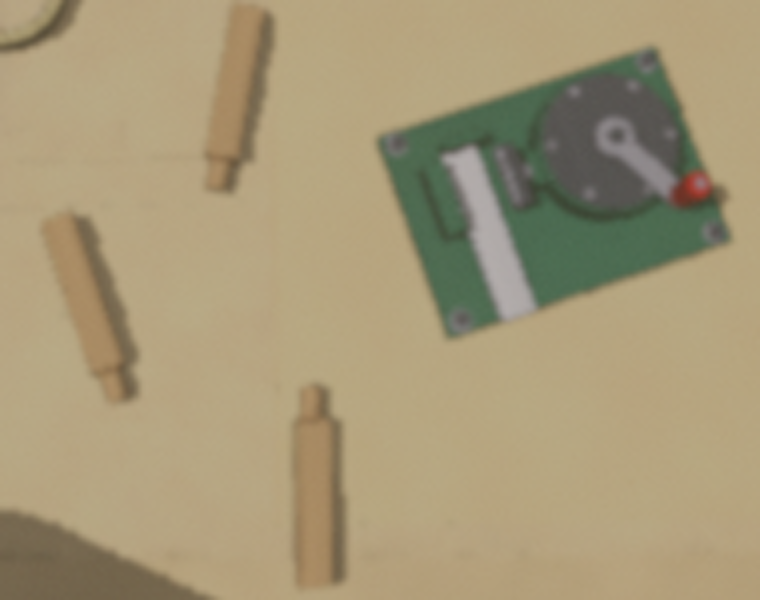

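The crop shows A at crop (85,290), the leftmost of the three, with its tenon towards the lower right (-x). The clamp's rail opens downward (-x) and the knob is at crop (698,184). Next I'll measure them.

```bash
python3 - <<'E'
from h import *
c=load('top0')
g=lambda X,Y,z:px2w(c,220+(X+.5)/4-.5,165+(Y+.5)/4-.5,z)
def fit(L,W):
    L=np.array(L);W=np.array(W);l=L-L.mean(0);w=W-W.mean(0)
    th=np.arctan2((l[:,0]*w[:,1]-l[:,1]*w[:,0]).sum(),(l*w).sum())
    Rm=np.array([[np.cos(th),-np.sin(th)],[np.sin(th),np.cos(th)]]);t=W.mean(0)-Rm@L.mean(0)
    print('res mm',(1e3*(W-L@Rm.T-t)).round(1).tolist());return th,Rm,t
th,Rm,t=fit([(.06,.144),(.06,-.07),(-.09,-.07),(-.09,.144)],[g(*p,.012)[:2] for p in((377,138),(652,47),(731,240),(450,338))])
print('clamp',t,th)
print('hub',g(617,135,.065)); k=g(700,183,.105);print('knob',k)
l=Rm.T@(k[:2]-t);print('knob local',l,np.hypot(*l),np.arctan2(l[1],l[0])+np.radians(130))
for n,p in(('nest',(-.035,.098)),('rail',(-.035,.092))):print(n,Rm@p+t)
th2,R2,t2=fit([(.055,.012),(.055,-.012),(-.055,.012),(-.055,-.012)],[g(*p,.024)[:2] for p in((42,225),(73,210),(92,373),(125,362))])
print('blank',t2,th2,'tip',g(122,398,.012)[:2],R2@[-.077,0]+t2)
E
```

```text
res mm [[-0.6, -2.4], [-2.4, 2.0], [0.7, 1.8], [2.4, -1.4]]
clamp [ 0.59762688 -0.12666644] 0.32493560770243696
hub [ 0.59836886 -0.1282994   0.065     ]
knob [ 0.55817723 -0.16948093  0.105     ]
knob local [-0.05105372 -0.02797985] 0.058218163414644704 -0.37132191479669263
nest [ 0.5331721  -0.04496833]
rail [ 0.53508759 -0.05065436]
res mm [[-2.4, -1.5], [-0.2, 0.3], [1.7, 0.2], [0.9, 1.0]]
blank [0.49969482 0.22783788] 0.34089407036949804 tip [0.42958445 0.20162319] [0.42712569 0.20209448]
```

```bash
cat >> h.py <<'E'
C=np.array([.59763,-.12667]); TH=.325; GR=.167
def loc(x,y): c,s=np.cos(TH),np.sin(TH); return C+[c*x-s*y,s*x+c*y]
def pose():
    s=read_state(); return s,np.array(s['tool_pos']),R.from_rotvec(s['orientation'])
def inc(gp,yaw):
    """increment to bring grasp point to gp, pointing down with tool x at yaw (mod pi)"""
    s,p,r=pose(); x=r.as_matrix()[:,0]; cur=np.arctan2(x[1],x[0])
    yaw=cur+(yaw-cur+np.pi/2)%np.pi-np.pi/2
    t=R.from_euler('z',yaw)*R.from_euler('x',np.pi)
    d=r.inv().apply(np.array(gp)+[0,0,GR]-p)/.2
    w=(r.inv()*t).as_rotvec()/np.pi
    return np.r_[d,w].round(3)
E
python3 - <<'E'
from h import *
b=np.array([.4997,.2278]); a=.341
g=b-.02*np.array([np.cos(a),np.sin(a)]);print(g)
print(inc([*g,.16],a)); s,p,r=pose(); print(r.as_matrix().round(3))
E
```

```text
[0.48085159 0.22111141]
[-1.85  -1.106  0.386 -0.    -0.    -0.225]
[[-0.934  0.358 -0.001]
 [ 0.358  0.934 -0.001]
 [ 0.    -0.002 -1.   ]]
```

Emit:
arm_command --pt "-0.19 -0.11 0.04 0 0 -0.045" --pt "-0.38 -0.22 0.08 0 0 -0.09" --pt "-0.57 -0.33 0.12 0 0 -0.135" --pt "-0.76 -0.44 0.16 0 0 -0.18" --pt "-0.95 -0.55 0.2 0 0 -0.225" --fingers -1 --force 20

```text
t: 0.72
tool_pos: [0.3532, 0.3883, 0.364]
orientation: [0.541, -3.094, 0.001]
force: [1.0, 0.7, -0.1]
opening: 0.093
gripper_force: 0.0
```

```bash
python3 - <<'E'
from h import *
print(inc([.4809,.2211,.16],.341))
E
```

```text
[-0.317 -1.003  0.185 -0.    -0.     0.002]
```

Emit:
arm_command --pt "-0.06 -0.21 0.04 0 0 0" --pt "-0.13 -0.42 0.08 0 0 0" --pt "-0.2 -0.64 0.12 0 0 0" --pt "-0.27 -0.84 0.16 0 0 0" --pt "-0.315 -0.98 0.185 0 0 0"

```text
t: 1.35
tool_pos: [0.4783, 0.2243, 0.3268]
orientation: [0.531, -3.095, 0.001]
force: [0.4, 0.7, -0.0]
opening: 0.0934
gripper_force: 0.0
```

Emit:
arm_command --pt "0 0 0 0 0 0" --pt "0 0 0 0 0 0" --pt "0 0 0 0 0 0" --pt "0 0 0 0 0 0" --pt "0 0 0 0 0 0"

```text
t: 1.98
tool_pos: [0.4774, 0.2265, 0.3279]
orientation: [-0.534, 3.096, 0.0]
force: [0.4, -0.9, 1.3]
opening: 0.0929
gripper_force: 0.0
```

```bash
python3 - <<'E'
from h import *
print(inc([.4809,.2211,.023],.341)); c=snap('wrist','w1')
b=np.array([.4997,.2278]); a=.341; Rm=np.array([[np.cos(a),-np.sin(a)],[np.sin(a),np.cos(a)]])
im=cv2.imread('pics/w1.png')
for l in [(.055,.012),(.055,-.012),(-.055,.012),(-.055,-.012)]:
    u=w2px(c,[*(b+Rm@l),.024]);print(u); cv2.circle(im,tuple(np.int32(u.round())),3,(255,0,0),1)
cv2.imwrite('pics/w1m.png',im)
E
```

```text
[-0.008 -0.031  0.689  0.     0.     0.   ]
[284.35607358 275.10013176]
[261.19100156 275.07767009]
[285.04671759 168.85058935]
[259.65183524 168.82475123]
```

View pics/w1m.png

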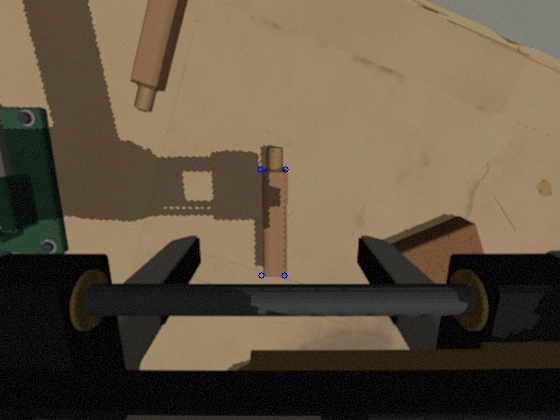

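The wrist picture shows blank A, edges about columns 263–288 and rows 169–275, matching the projected corners to about 2 px. The sanding block's nearest corner is at (385,243), some 100 mm away, so the way down is clear.

Emit:
arm_command --pt "-0.004 -0.015 0.15 0 0 0" --pt "-0.008 -0.025 0.33 0 0 0" --pt "-0.008 -0.025 0.5 0 0 0" --pt "-0.008 -0.025 0.63 0 0 0" --pt "-0.008 -0.025 0.685 0 0 0"

```text
t: 2.65
tool_pos: [0.48, 0.2216, 0.189]
orientation: [0.533, -3.093, 0.001]
force: [0.0, 0.3, 0.7]
opening: 0.0929
gripper_force: 0.0
```

Emit:
arm_command --pt "0 0 0 0 0 0" --pt "0 0 0 0 0 0" --pt "0 0 0 0 0 0" --pt "0 0 0 0 0 0" --pt "0 0 0 0 0 0" --fingers 1 --force 20

```text
t: 3.28
tool_pos: [0.4809, 0.2218, 0.1911]
orientation: [-0.533, 3.095, 0.0]
force: [-0.3, -0.7, 0.2]
opening: 0.0477
gripper_force: 0.0
```

Emit:
arm_command --pt "0 0 0 0 0 0" --pt "0 0 0 0 0 0" --pt "0 0 0 0 0 0" --pt "0 0 0 0 0 0" --pt "0 0 0 0 0 0"

```text
t: 3.9
tool_pos: [0.4808, 0.2218, 0.1907]
orientation: [0.533, -3.096, -0.0]
force: [-1.1, 0.0, 0.2]
opening: 0.024
gripper_force: 20.0
```

```bash
python3 - <<'E'
from h import *
s,p,r=pose();print(p, s['opening'],s['gripper_force'])
t=loc(-.055,.092);print(t,inc([*t,.16],TH))
print(inc([p[0],p[1],.16],.341))
E
```

```text
[0.48076179 0.22182542 0.19070563] 0.02398495999289213 19.9685338139534
[ 0.5161328  -0.05704812] [ 0.3   -1.373 -0.681  0.    -0.     0.005]
[ 0.     0.    -0.681  0.    -0.     0.   ]
```

Emit:
arm_command --pt "0 0 -0.1 0 0 0" --pt "0 0 -0.27 0 0 0" --pt "0.02 -0.1 -0.45 0 0 0" --pt "0.06 -0.28 -0.6 0 0 0" --pt "0.1 -0.48 -0.68 0 0 0"

```text
t: 4.53
tool_pos: [0.4944, 0.1241, 0.3288]
orientation: [-0.535, 3.093, -0.0]
force: [0.8, -0.2, -1.0]
opening: 0.024
gripper_force: 20.0
```

Emit:
arm_command --pt "0.04 -0.2 0 0 0 0" --pt "0.08 -0.42 0 0 0 0" --pt "0.13 -0.62 0 0 0 0" --pt "0.17 -0.79 0 0 0 0.002" --pt "0.2 -0.89 0 0 0 0.005"

```text
t: 5.15
tool_pos: [0.5158, -0.0582, 0.3266]
orientation: [0.506, -3.1, 0.0]
force: [-0.4, 0.8, -0.7]
opening: 0.0238
gripper_force: 20.0
```

Emit:
arm_command --pt "0 0 0 0 0 0" --pt "0 0 0 0 0 0" --pt "0 0 0 0 0 0" --pt "0 0 0 0 0 0" --pt "0 0 0 0 0 0"

```text
t: 5.78
tool_pos: [0.5159, -0.056, 0.3268]
orientation: [-0.51, 3.1, 0.0]
force: [-0.3, 0.1, -0.2]
opening: 0.0238
gripper_force: 20.0
```

```bash
python3 - <<'E'
from h import *
s,p,r=pose();print(p,s['opening'],s['force'])
t=loc(-.055,.092);print(inc([*t,.16],TH))
c=snap('wrist','w2'); im=cv2.imread('pics/w2.png')
# predicted blank underside end & jaw/rail points
for l in [(-.022,.074,.043),(.022,.074,.043),(-.022,.110,.043),(.022,.110,.043),(-.09,.08,.02),(-.09,.104,.02),(-.09,.144,.012),(.06,.144,.012),(-.09,-.07,.012)]:
    u=w2px(c,[*loc(*l[:2]),l[2]]); cv2.circle(im,tuple(np.int32(u.round())),3,(255,0,255),1)
cv2.imwrite('pics/w2m.png',im)
E
```

```text
[ 0.51590581 -0.0560172   0.32676176] 0.02378918828216398 [-0.29281323  0.12386978 -0.16816363]
[ 0.001 -0.005 -0.001 -0.     0.     0.   ]
```

View pics/w2m.png

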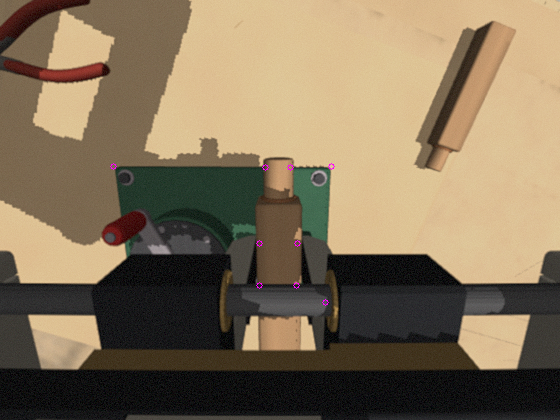

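The held blank lies over the rail with its tenon outward. The projected base corner on the left (112,166) is about 6 px off the drawn one (118,168). I'll refine the clamp pose from its edges in code.

```bash
python3 - <<'E'
from h import *
from scipy.optimize import least_squares
def mask(fn):
    h=cv2.cvtColor(cv2.imread(f'pics/{fn}.png'),cv2.COLOR_BGR2HSV)
    return cv2.inRange(h,(55,60,30),(90,255,255))
def corners(fn,x0,y0,x1,y1):
    m=np.zeros((420,560),np.uint8);m[y0:y1,x0:x1]=mask(fn)[y0:y1,x0:x1]; return m
c=load('top0');m=corners('top0',305,165,415,255)
pts=cv2.findNonZero(m)[:,0]; W=np.array([px2w(c,u,v,.012)[:2] for u,v in pts])
r=cv2.minAreaRect((W*1000).astype(np.float32));print('top rect',r, np.radians(r[2]))
w=load('w2');m=corners('w2',100,140,350,250)
# lower (x=-90) edge, top of mask, cols 135-255; right edge rows 180-235
E=[];
for u in list(range(135,255,5))+list(range(300,312,3)):
    v=np.where(m[:,u])[0]
    if len(v):E.append(px2w(w,u,v.min()-.5,.012)[:2])
F=[]
for v in range(190,232,4):
    u=np.where(m[v])[0]
    if len(u):F.append(px2w(w,u.max()+.5,v,.012)[:2])
G=[]
for v in range(172,205,3):
    u=np.where(m[v])[0]
    if len(u):G.append(px2w(w,u.min()-.5,v,.012)[:2])
for L,n in((E,'x=-90'),(F,'y=144'),(G,'y=-70')):
    L=np.array(L)-C; cc,s=np.cos(TH),np.sin(TH); l=L@np.array([[cc,-s],[s,cc]]); print(n,(l*1000).round(1).tolist())
E
```

```text
top rect ((571.36376953125, -96.5586929321289), (141.2562713623047, 205.63880920410156), 18.642114639282227) 0.3253662799897099
x=-90 [[-89.4, -48.4], [-89.4, -43.5], [-89.4, -38.5], [-89.4, -33.6], [-89.4, -28.7], [-89.4, -23.7], [-88.4, -18.9], [-89.3, -13.9], [-89.3, -8.9], [-88.4, -4.1], [-89.3, 0.9], [-89.3, 5.8], [-89.3, 10.7], [-88.4, 15.6], [-88.4, 20.5], [-89.3, 25.5], [-89.3, 30.4], [-88.4, 35.2], [-88.4, 40.1], [-88.4, 45.0], [-88.4, 49.9], [-88.4, 54.9], [-88.4, 59.8], [-88.4, 64.7], [-88.4, 113.7], [-88.5, 116.6], [-88.5, 119.6], [-88.5, 122.5]]
y=144 [[-66.1, 142.6], [-62.0, 142.7], [-57.9, 142.9], [-53.7, 142.1], [-49.6, 142.2], [-45.4, 142.4], [-41.2, 142.6], [-36.9, 142.8], [-32.7, 141.9], [-28.3, 142.1], [-24.0, 142.3]]
y=-70 [[-84.0, -68.5], [-81.0, -67.9], [-78.0, -68.2], [-75.0, -68.6], [-72.0, -68.0], [-68.9, -68.4], [-65.9, -67.8], [-62.8, -68.2], [-59.7, -68.6], [-56.6, -68.0], [-53.5, -68.4]]
```

Both views agree with the clamp pose to under 1 mm, so I'll lower the blank onto the rail.

Emit:
arm_command --pt "0 -0.005 0.12 0 0 0" --pt "0 -0.005 0.27 0 0 0" --pt "0 -0.005 0.4 0 0 0" --pt "0 -0.005 0.5 0 0 0" --pt "0 -0.005 0.555 0 0 0"

```text
t: 6.45
tool_pos: [0.5158, -0.0572, 0.2145]
orientation: [0.509, -3.099, -0.001]
force: [0.2, 0.8, -0.1]
opening: 0.0238
gripper_force: 20.0
```

Emit:
arm_command --pt "0 0 0 0 0 0" --pt "0 0 0.01 0 0 0" --pt "0 0 0.02 0 0 0" --pt "0 0 0.02 0 0 0" --pt "0 0 0.02 0 0 0"

```text
t: 7.08
tool_pos: [0.5163, -0.0575, 0.212]
orientation: [-0.509, 3.1, -0.0]
force: [-0.4, -0.8, -1.1]
opening: 0.0238
gripper_force: 20.0
```

```bash
python3 - <<'E'
from h import *
s,p,r=pose();print(p,s['opening'],s['force'])
t=loc(-.055,.092);print(inc([*t,.044],TH))
E
```

```text
[ 0.51631565 -0.05745789  0.21201188] 0.02375069469911691 [-0.35691006 -0.75103809 -1.10746887]
[ 0.     0.002  0.005 -0.     0.     0.   ]
```

Emit:
arm_command --pt "0 0 0.003 0 0 0" --pt "0 0 0.006 0 0 0" --pt "0 0 0.006 0 0 0" --pt "0 0 0.006 0 0 0" --pt "0 0 0.006 0 0 0"

```text
t: 7.7
tool_pos: [0.5163, -0.0574, 0.2107]
orientation: [-0.509, 3.1, -0.0]
force: [-0.7, 0.5, 3.3]
opening: 0.0238
gripper_force: 20.0
```

Emit:
arm_command --pt "0 0 0 0 0 0" --pt "0 0 0 0 0 0" --pt "0 0 0 0 0 0" --pt "0 0 0 0 0 0" --pt "0 0 0 0 0 0" --fingers -0.1

```text
t: 8.32
tool_pos: [0.5162, -0.0574, 0.2105]
orientation: [0.509, -3.1, -0.0]
force: [-0.6, -0.1, -0.3]
opening: 0.0512
gripper_force: 0.0
```

Emit:
arm_command --pt "0 0 -0.06 0 0 0" --pt "0 0 -0.17 0 0 0" --pt "0 0 -0.3 0 0 0" --pt "0 0 -0.44 0 0 0" --pt "0 0 -0.55 0 0 0"

```text
t: 8.95
tool_pos: [0.5164, -0.0575, 0.3229]
orientation: [-0.508, 3.098, -0.001]
force: [-0.1, 0.0, -0.3]
opening: 0.0513
gripper_force: 0.0
```

```bash
python3 - <<'E'
from h import *
s,p,r=pose();print(p,s['opening'],s['force'])
ang=-np.radians(130)-.371
k=loc(.058*np.cos(ang),.058*np.sin(ang));print(k,inc([*k,.16],TH),inc([*k,.088],TH))
snap('top','top1'); crop('top1',300,165,410,255,7,'c2'); crop('top1',300,165,410,250,7,'c2')
E
```

```text
[ 0.51644885 -0.05747542  0.32293388] 0.0513074214663797 [-0.08414799  0.04892052 -0.27132439]
[ 0.55834467 -0.16933923] [-0.02  -0.597 -0.02  -0.     0.001  0.   ] [-0.019 -0.597  0.34  -0.     0.001  0.   ]
```

View pics/c2.png

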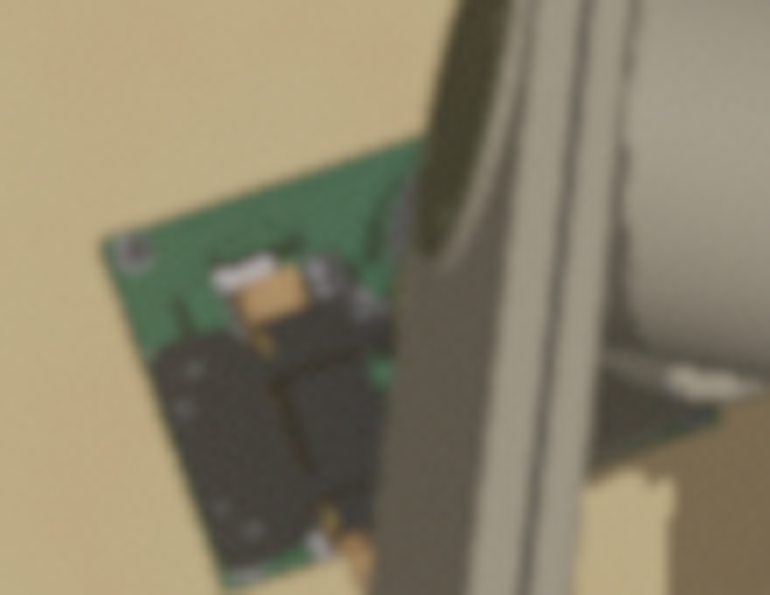

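The blank lies on the rail between the jaws, its end short of the end stop (crop (265,295)). The released gripper is above it. Now over to the knob.

Emit:
arm_command --pt "0 -0.15 0 0 0 0" --pt "-0.01 -0.32 0 0 0 0" --pt "-0.02 -0.48 0 0 0 0" --pt "-0.02 -0.57 0 0 0 0" --pt "-0.02 -0.597 0 0 0 0"

```text
t: 9.62
tool_pos: [0.5582, -0.1699, 0.3204]
orientation: [0.507, -3.1, -0.0]
force: [0.7, 0.5, 0.7]
opening: 0.0509
gripper_force: 0.0
```

Emit:
arm_command --pt "0 0 0 0 0 0" --pt "0 0 0.08 0 0 0" --pt "0 0 0.18 0 0 0" --pt "0 0 0.28 0 0 0" --pt "0 0 0.34 0 0 0"

```text
t: 10.25
tool_pos: [0.5574, -0.1688, 0.2498]
orientation: [0.509, -3.097, -0.003]
force: [-0.4, -0.9, -0.1]
opening: 0.0513
gripper_force: 0.0
```

Emit:
arm_command --pt "0 0 0 0 0 0" --pt "0 0 0 0 0 0" --pt "0 0 0 0 0 0" --pt "0 0 0 0 0 0" --pt "0 0 0 0 0 0"

```text
t: 10.88
tool_pos: [0.5583, -0.1693, 0.2529]
orientation: [-0.509, 3.1, -0.001]
force: [-0.2, 0.2, 1.0]
opening: 0.0512
gripper_force: 0.0
```

```bash
python3 - <<'E'
from h import *
s,p,r=pose();print(p,s['opening'],s['force'])
ang=-np.radians(130)-.371
k=loc(.058*np.cos(ang),.058*np.sin(ang));print(k,inc([*k,.088],TH))
E
```

```text
[ 0.5582991  -0.16934038  0.25293355] 0.051200348721388005 [-0.21398903  0.16746367  1.0116891 ]
[ 0.55834467 -0.16933923] [-0.   -0.   -0.01 -0.    0.    0.  ]
```

Emit:
arm_command --pt "0 0 0 0 0 0" --pt "0 0 0 0 0 0" --pt "0 0 0 0 0 0" --pt "0 0 0 0 0 0" --pt "0 0 0 0 0 0" --fingers 1 --force 25

```text
t: 11.5
tool_pos: [0.5582, -0.1692, 0.2525]
orientation: [-0.509, 3.1, 0.0]
force: [0.2, 1.5, -0.6]
opening: 0.0173
gripper_force: 25.0
```

Emit:
arm_command --pt "0 0 0 0 0 0" --pt "0 0 0 0 0 0" --pt "0 0 0 0 0 0" --pt "0 0 0 0 0 0" --pt "0 0 0 0 0 0"

```text
t: 12.12
tool_pos: [0.5582, -0.1692, 0.2525]
orientation: [0.509, -3.1, -0.0]
force: [0.5, 1.0, 0.4]
opening: 0.0179
gripper_force: 25.0
```

```bash
cat >> h.py <<'E'
def arc(step,z=.0865,rad=.058,from_=None):
    """report angle and rad/tang force; rows for a forward arc of step rad"""
    s,p,r=pose(); M=r.as_matrix(); v=(p-GR*np.array([0,0,1]))[:2]-C
    a=np.arctan2(v[1],v[0]); th=(a-TH+np.radians(130))%(2*np.pi); th=th-2*np.pi if th>5.9 else th
    f=np.array(s['force']); er=np.array([np.cos(a),np.sin(a)]); et=np.array([-er[1],er[0]])
    print('t %.2f theta %.3f r %.1f z %.1f Frad %.1f Ftan %.1f Fz %.1f open %.4f'%(s['t'],th,1e3*np.hypot(*v),1e3*(p[2]-GR),f[:2]@er,f[:2]@et,f[2],s['opening']))
    for i in range(1,6):
        b=a+step*i/5; g=np.array([*(C+rad*np.array([np.cos(b),np.sin(b)])),z+GR])
        print(np.r_[(M.T@(g-p)/.2).round(3)].tolist())
E
python3 -c "
from h import *
arc(.4)"
```

```text
t 12.12 theta -0.375 r 58.0 z 85.5 Frad -1.1 Ftan -0.3 Fz 0.4 open 0.0179
[-0.012, -0.02, -0.005]
[-0.025, -0.039, -0.005]
[-0.04, -0.057, -0.005]
[-0.057, -0.073, -0.005]
[-0.074, -0.088, -0.005]
```

Knob gripped (17.9 mm). Turning begins.

Emit:
arm_command --pt "-0.012 -0.02 -0.003 0 0 0" --pt "-0.025 -0.039 -0.003 0 0 0" --pt "-0.04 -0.057 -0.003 0 0 0" --pt "-0.057 -0.073 -0.003 0 0 0" --pt "-0.074 -0.088 -0.003 0 0 0"

```text
t: 12.75
tool_pos: [0.5779, -0.1813, 0.2526]
orientation: [0.509, -3.099, -0.001]
force: [0.5, 3.4, -6.4]
opening: 0.0175
gripper_force: 25.0
```

```bash
python3 -c "
from h import *
arc(.4,z=.086)"
```

```text
t 12.75 theta 0.026 r 58.1 z 85.6 Frad -3.4 Ftan -0.7 Fz -6.4 open 0.0175
[-0.019, -0.013, -0.002]
[-0.039, -0.026, -0.002]
[-0.059, -0.036, -0.002]
[-0.081, -0.045, -0.002]
[-0.103, -0.052, -0.002]
```

Emit:
arm_command --pt "-0.019 -0.013 0.002 0 0 0" --pt "-0.039 -0.026 0.003 0 0 0" --pt "-0.059 -0.036 0.003 0 0 0" --pt "-0.081 -0.045 0.003 0 0 0" --pt "-0.103 -0.052 0.003 0 0 0"

```text
t: 13.38
tool_pos: [0.601, -0.1846, 0.2526]
orientation: [0.509, -3.1, 0.0]
force: [-1.2, 0.7, -4.4]
opening: 0.0177
gripper_force: 25.0
```

```bash
python3 -c "
from h import *
arc(.3,z=.0856)"
```

```text
t 13.38 theta 0.431 r 58.0 z 85.6 Frad -0.8 Ftan -1.2 Fz -4.4 open 0.0177
[-0.017, -0.004, -0.0]
[-0.034, -0.007, -0.0]
[-0.051, -0.009, -0.0]
[-0.069, -0.01, -0.0]
[-0.086, -0.01, -0.0]
```

Emit:
arm_command --pt "-0.017 -0.004 0.001 0 0 0" --pt "-0.034 -0.007 0.001 0 0 0" --pt "-0.051 -0.009 0.001 0 0 0" --pt "-0.069 -0.01 0.001 0 0 0" --pt "-0.086 -0.01 0.001 0 0 0"

```text
t: 14.0
tool_pos: [0.6179, -0.181, 0.2526]
orientation: [-0.509, 3.1, -0.001]
force: [-1.1, -1.2, -1.8]
opening: 0.0173
gripper_force: 25.0
```

```bash
python3 -c "
from h import *
arc(.4,z=.0856)"
```

```text
t 14.00 theta 0.731 r 58.0 z 85.6 Frad 0.7 Ftan -1.4 Fz -1.8 open 0.0173
[-0.023, 0.002, 0.0]
[-0.046, 0.005, 0.0]
[-0.069, 0.011, 0.0]
[-0.091, 0.018, 0.0]
[-0.112, 0.027, 0.0]
```

Emit:
arm_command --pt "-0.023 0.002 0 0 0 0" --pt "-0.046 0.005 0 0 0 0" --pt "-0.069 0.011 0 0 0 0" --pt "-0.091 0.018 0 0 0 0" --pt "-0.112 0.027 0 0 0 0"

```text
t: 14.62
tool_pos: [0.6371, -0.1692, 0.2525]
orientation: [0.508, -3.099, 0.002]
force: [-3.9, -5.8, -0.3]
opening: 0.0175
gripper_force: 25.0
```

```bash
python3 -c "
from h import *
arc(.3,z=.0856)"
```

```text
t 14.62 theta 1.121 r 58.1 z 85.5 Frad 1.6 Ftan -6.8 Fz -0.3 open 0.0175
[-0.016, 0.008, -0.0]
[-0.031, 0.016, -0.0]
[-0.045, 0.026, -0.0]
[-0.059, 0.036, -0.001]
[-0.073, 0.047, -0.001]
```

Emit:
arm_command --pt "-0.016 0.008 0 0 0 0" --pt "-0.031 0.016 0 0 0 0" --pt "-0.045 0.026 0 0 0 0" --pt "-0.059 0.036 0 0 0 0" --pt "-0.073 0.047 0 0 0 0"

```text
t: 15.25
tool_pos: [0.6479, -0.1559, 0.2525]
orientation: [0.508, -3.1, 0.003]
force: [-3.2, -6.9, -0.4]
opening: 0.0175
gripper_force: 25.0
```

```bash
python3 -c "
from h import *
arc(.4,z=.0855)"
```

```text
t 15.25 theta 1.418 r 58.1 z 85.5 Frad 0.7 Ftan -7.6 Fz -0.4 open 0.0175
[-0.016, 0.017, 0.0]
[-0.032, 0.034, -0.0]
[-0.046, 0.052, -0.0]
[-0.058, 0.072, -0.0]
[-0.069, 0.092, -0.0]
```

Emit:
arm_command --pt "-0.016 0.017 0 0 0 0" --pt "-0.032 0.034 0 0 0 0" --pt "-0.046 0.052 0 0 0 0" --pt "-0.058 0.072 0 0 0 0" --pt "-0.069 0.092 0 0 0 0"

```text
t: 15.88
tool_pos: [0.6552, -0.1344, 0.2525]
orientation: [0.508, -3.1, 0.004]
force: [-0.9, -9.1, -2.1]
opening: 0.0169
gripper_force: 25.0
```

```bash
python3 -c "
from h import *
arc(.3,z=.0855)"
```

```text
t 15.88 theta 1.811 r 58.1 z 85.5 Frad 0.3 Ftan -9.1 Fz -2.1 open 0.0169
[-0.007, 0.016, 0.0]
[-0.013, 0.032, 0.0]
[-0.018, 0.049, 0.0]
[-0.022, 0.066, 0.0]
[-0.026, 0.083, -0.0]
```

Emit:
arm_command --pt "-0.007 0.016 0 0 0 0" --pt "-0.013 0.032 0 0 0 0" --pt "-0.018 0.049 0 0 0 0" --pt "-0.022 0.066 0 0 0 0" --pt "-0.026 0.083 0 0 0 0"

```text
t: 16.5
tool_pos: [0.655, -0.1171, 0.2526]
orientation: [-0.507, 3.1, -0.004]
force: [0.5, -10.3, -3.2]
opening: 0.0176
gripper_force: 25.0
```

```bash
python3 -c "
from h import *
arc(.2,z=.0855)"
```

```text
t 16.50 theta 2.109 r 58.1 z 85.6 Frad -1.1 Ftan -10.2 Fz -3.2 open 0.0176
[-0.001, 0.012, 0.0]
[-0.002, 0.023, 0.0]
[-0.003, 0.035, 0.0]
[-0.003, 0.046, 0.0]
[-0.003, 0.058, 0.0]
```

Emit:
arm_command --pt "-0.001 0.012 0 0 0 0" --pt "-0.002 0.023 0 0 0 0" --pt "-0.003 0.035 0 0 0 0" --pt "-0.003 0.046 0 0 0 0" --pt "-0.003 0.058 0 0 0 0"

```text
t: 17.12
tool_pos: [0.652, -0.106, 0.2526]
orientation: [-0.507, 3.099, -0.005]
force: [0.6, -9.7, -3.5]
opening: 0.0171
gripper_force: 25.0
```

```bash
python3 -c "
from h import *
arc(.15,z=.0855)"
```

```text
t 17.12 theta 2.308 r 58.1 z 85.6 Frad -2.9 Ftan -9.2 Fz -3.5 open 0.0171
[0.001, 0.009, 0.0]
[0.002, 0.017, 0.0]
[0.003, 0.026, 0.0]
[0.004, 0.035, 0.0]
[0.006, 0.043, 0.0]
```

Emit:
arm_command --pt "0.001 0.009 0 0 0 0" --pt "0.002 0.017 0 0 0 0" --pt "0.003 0.026 0 0 0 0" --pt "0.004 0.035 0 0 0 0" --pt "0.006 0.043 0 0 0 0"

```text
t: 17.75
tool_pos: [0.6484, -0.0985, 0.2526]
orientation: [-0.507, 3.098, -0.006]
force: [4.3, -10.8, -5.7]
opening: 0.0172
gripper_force: 25.0
```

```bash
python3 -c "
from h import *
arc(.15,z=.0855)"
```

```text
t 17.75 theta 2.451 r 58.0 z 85.6 Frad -1.5 Ftan -11.5 Fz -5.7 open 0.0172
[0.002, 0.009, 0.001]
[0.004, 0.017, 0.001]
[0.006, 0.025, 0.001]
[0.008, 0.034, 0.0]
[0.011, 0.042, 0.0]
```

Emit:
arm_command --pt "0.002 0.009 0.001 0 0 0" --pt "0.004 0.017 0.001 0 0 0" --pt "0.006 0.025 0.001 0 0 0" --pt "0.008 0.034 0.001 0 0 0" --pt "0.011 0.042 0.001 0 0 0"

```text
t: 18.38
tool_pos: [0.6438, -0.0914, 0.2526]
orientation: [-0.507, 3.098, -0.007]
force: [5.2, -12.3, -6.6]
opening: 0.0174
gripper_force: 25.0
```

```bash
python3 -c "
from h import *
arc(.15,z=.0855)"
```

```text
t 18.38 theta 2.596 r 58.1 z 85.6 Frad -3.3 Ftan -12.9 Fz -6.6 open 0.0174
[0.003, 0.008, 0.001]
[0.006, 0.016, 0.0]
[0.01, 0.024, 0.0]
[0.013, 0.032, 0.0]
[0.017, 0.04, 0.0]
```

Emit:
arm_command --pt "0.003 0.008 0.001 0 0 0" --pt "0.006 0.016 0.001 0 0 0" --pt "0.01 0.024 0.001 0 0 0" --pt "0.013 0.032 0.001 0 0 0" --pt "0.017 0.04 0.001 0 0 0"

```text
t: 19.0
tool_pos: [0.6378, -0.0845, 0.2526]
orientation: [-0.507, 3.099, -0.005]
force: [1.0, -8.2, -2.2]
opening: 0.0176
gripper_force: 25.0
```

```bash
python3 -c "
from h import *
arc(.12,z=.0855)"
```

```text
t 19.00 theta 2.755 r 58.2 z 85.6 Frad -5.3 Ftan -6.4 Fz -2.2 open 0.0176
[0.004, 0.006, 0.0]
[0.008, 0.012, 0.0]
[0.011, 0.018, 0.0]
[0.015, 0.023, 0.0]
[0.019, 0.029, 0.0]
```

The resistance is starting to fall; small steps now.

Emit:
arm_command --pt "0.003 0.005 0 0 0 0" --pt "0.006 0.01 0 0 0 0" --pt "0.009 0.015 0 0 0 0" --pt "0.012 0.019 0 0 0 0" --pt "0.015 0.023 0 0 0 0"

```text
t: 19.62
tool_pos: [0.6332, -0.0806, 0.2526]
orientation: [-0.508, 3.099, -0.003]
force: [-0.5, -6.6, -0.6]
opening: 0.0174
gripper_force: 25.0
```

```bash
python3 -c "
from h import *
arc(.12,z=.0855)"
```

```text
t 19.62 theta 2.857 r 58.2 z 85.6 Frad -5.5 Ftan -3.6 Fz -0.6 open 0.0174
[0.005, 0.005, 0.0]
[0.009, 0.011, 0.0]
[0.013, 0.016, 0.0]
[0.017, 0.022, 0.0]
[0.022, 0.027, 0.0]
```

Emit:
arm_command --pt "0.005 0.003 0 0 0 0" --pt "0.009 0.007 0 0 0 0" --pt "0.013 0.011 0 0 0 0" --pt "0.017 0.016 0 0 0 0" --pt "0.021 0.021 0 0 0 0"

```text
t: 20.25
tool_pos: [0.6282, -0.0775, 0.2526]
orientation: [-0.508, 3.098, -0.002]
force: [1.7, -4.6, -2.0]
opening: 0.0176
gripper_force: 25.0
```

```bash
python3 -c "
from h import *
arc(.1,z=.0855)"
```

```text
t 20.25 theta 2.959 r 57.9 z 85.6 Frad -3.0 Ftan -3.8 Fz -2.0 open 0.0176
[0.003, 0.005, 0.0]
[0.007, 0.009, 0.0]
[0.011, 0.013, 0.0]
[0.015, 0.018, 0.0]
[0.019, 0.022, 0.0]
```

The force is flat and low from 2.86 to 2.96 rad (about 3.7 N, down from 13 N). This is the dwell, near its middle, so I'll release here and rise clear.

Emit:
arm_command --pt "0 0 0 0 0 0" --pt "0 0 0 0 0 0" --pt "0 0 0 0 0 0" --pt "0 0 0 0 0 0" --pt "0 0 0 0 0 0" --fingers 0.2

```text
t: 20.88
tool_pos: [0.6275, -0.077, 0.2519]
orientation: [0.509, -3.1, -0.0]
force: [-0.7, 0.0, 0.8]
opening: 0.0371
gripper_force: 0.0
```

Emit:
arm_command --pt "0 0 -0.06 0 0 0" --pt "0 0 -0.2 0 0 0" --pt "0 0 -0.4 0 0 0" --pt "0 0 -0.6 0 0 0" --pt "0 0 -0.75 0 0 0"

```text
t: 21.5
tool_pos: [0.6276, -0.0771, 0.4054]
orientation: [-0.508, 3.097, -0.002]
force: [0.7, 0.4, -0.0]
opening: 0.0375
gripper_force: 0.0
```

Emit:
arm_command --pt "0.15 0.1 0 0 0 0" --pt "0.3 0.3 0 0 0 0" --pt "0.4 0.5 0 0 0 0" --pt "0.5 0.75 0 0 0 0" --pt "0.5 0.95 0 0 0 0"

```text
t: 22.12
tool_pos: [0.4705, 0.072, 0.4031]
orientation: [-0.508, 3.099, -0.0]
force: [-0.5, 0.4, -0.3]
opening: 0.0373
gripper_force: 0.0
```

```bash
python3 - <<'E'
from h import *
s,p,r=pose();print(p,s['force'],s['opening'])
c=snap('top','top2'); crop('top2',300,165,410,250,7,'c3')
s=snap('scene','scene2'); crop('scene2',270,220,430,330,5,'c4')
for th in(2.9,2.96,3.0):
    a=th-np.radians(130); print(th,(w2px(c,[*loc(.058*np.cos(a),.058*np.sin(a)),.105])-[300,165])*7)
E
```

```text
[0.47048237 0.07196836 0.40313567] [-0.4753571   0.37429569 -0.33542707] 0.037262882141997224
2.9 [409.32455344 122.86023472]
2.96 [404.52229223 130.49208849]
3.0 [401.5883028  135.75028624]
```

View pics/c3.png

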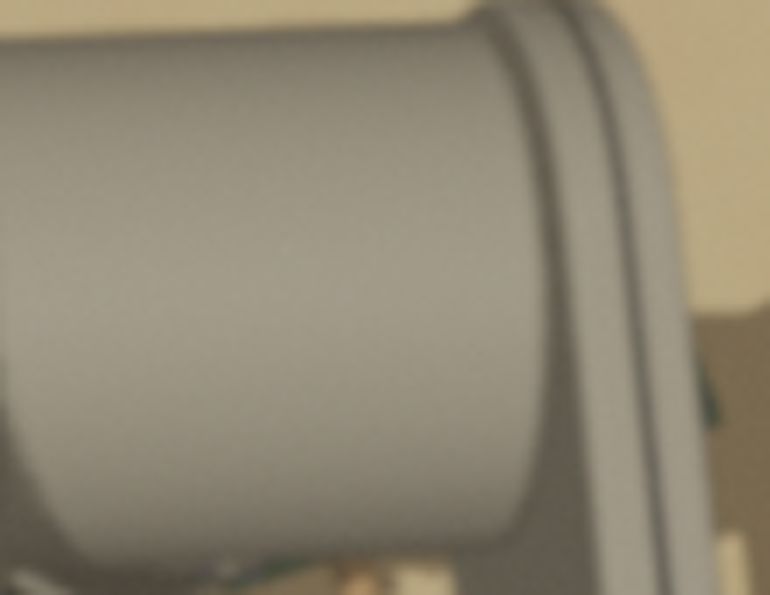

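View pics/c4.png

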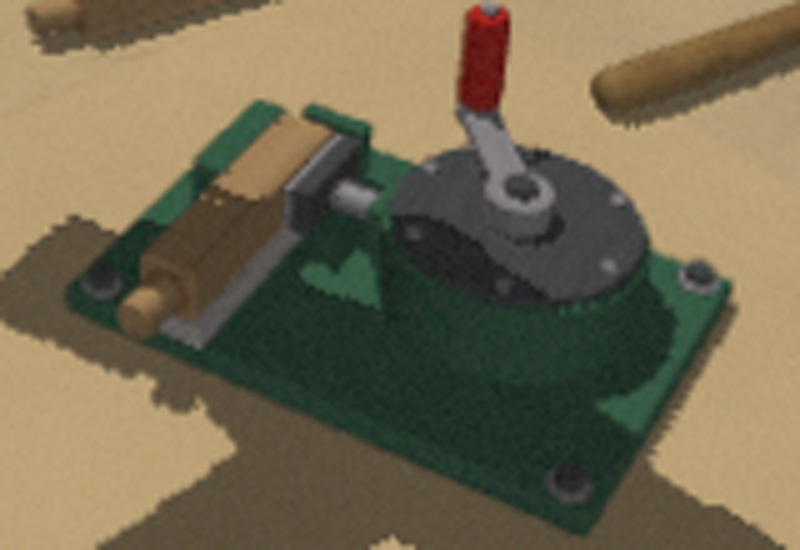

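The arm hides the clamp in the top picture. The scene crop shows the blank clamped against the fixed jaw with its tenon out over the open end, and the knob at crop (485,60). I'll check that the crank angle held.

```bash
python3 - <<'E'
from h import *
def red(fn):
    c=snap('scene',fn); h=cv2.cvtColor(cv2.imread(f'pics/{fn}.png'),cv2.COLOR_BGR2HSV)[205:330,330:420]
    m=(((h[:,:,0]<8)|(h[:,:,0]>172))&(h[:,:,1]>150)&(h[:,:,2]>60)); y,x=np.where(m);return c,x.mean()+330,y.mean()+205
c,u,v=red('s3');print(u,v)
for th in(2.6,2.8,2.9,2.96,3.05):
    a=th-np.radians(130);print(th,w2px(c,[*loc(.058*np.cos(a),.058*np.sin(a)),.084]))
for n,x,y,z in(('tip',-.112,.098,.032),):print(n,(w2px(c,[*loc(x,y),z])-[270,220])*5)
E
```

```text
366.3607594936709 231.3227848101266
2.6 [376.17217677 231.88959887]
2.8 [370.11270898 231.37385316]
2.9 [367.127822   231.36421693]
2.96 [365.36530021 231.43814406]
3.05 [362.77500196 231.66073296]
tip [125.77010851 327.17976313]
```

Emit:
arm_command --pt "0 0 0 0 0 0" --pt "0 0 0 0 0 0" --pt "0 0 0 0 0 0" --pt "0 0 0 0 0 0" --pt "0 0 0 0 0 0"

```text
t: 22.9
tool_pos: [0.4721, 0.0708, 0.4018]
orientation: [0.508, -3.1, -0.0]
force: [0.4, -0.9, -0.2]
opening: 0.0374
gripper_force: 0.0
```

```bash
python3 - <<'E'
from h import *
c=snap('scene','s4');h=cv2.cvtColor(cv2.imread('pics/s4.png'),cv2.COLOR_BGR2HSV)[205:330,330:420]
m=(((h[:,:,0]<8)|(h[:,:,0]>172))&(h[:,:,1]>150)&(h[:,:,2]>60)); y,x=np.where(m);print(x.mean()+330,y.mean()+205)
E
```

```text
366.4339622641509 231.36477987421384
```

The crank stands at about 2.93 rad and isn't moving. The tenon tip is within a few mm of its predicted place. Handing in.

```bash
python3 -c "
from plant import *
print(close_job())"
```

```text
the job is handed in; nothing more can be done
None
```

The blank is clamped on the rail with its tenon pointing out over the open end, the crank is resting in the dwell at about 2.93 rad with the gripper clear, and the job was handed in at about 23 s of the 72 s allowed.

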